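# Open a push-to-open spice cupboard behind a coffee jar

## Robot

A 6-joint arm with a two-finger parallel gripper is mounted at the origin on a cart in front of the work surface, level with it; the furniture and walls round the work are solid. World frame = base frame: x ahead of the robot, y to its left, z up, the work surface at z = 0. Lengths are in m, angles in rad, forces in N, time in s.
With the tool pointing down it reaches from about 0.35 to 0.975 m from the base axis. Payload 4.9 kg.
Tool frame: the origin (TCP) lies between the finger pads; the fingertips stand 19 mm ahead of it and the grasp point (between the pads) is the TCP; z points along the fingers, y is the line along which they close (so a half turn about z gives the same grasp; the last joint's range is limited). The gripper opens to 85 mm and grips with 20 to 120 N. Pads are 22 mm wide; open, the fingers measure 114 mm over their backs; the gripper's body (76 mm by 85 mm) begins 54 mm behind the grasp point. The pads swing forward as they close: fully open they stand 13 mm farther back than shut.
Start: joints at [-1.37, 0.053, 1.613, -0, 1.476, -0.119], TCP at [0.196, -0.593, 0.25] pointing down, gripper open.
Joint ranges: [-3.01, 3.01], [-1.01, 2.22], [0.06, 2.58], [-1.02, 4.17], [0.09, 2.62], [-3.14, 3.14]. Speed limits (rad/s): [2.57, 2.57, 3.14, 3.14, 3.14, 3.14].

## Interface

Orientations are given as a rotation vector (axis times angle).
In Python, from station import ctrl gives the robot as it stands. The module is installed in compiled form; this text tells all that it offers.
- The arm moves only by the tool servo_tool, never from a script. Its argument "increments" is a list that holds one entry, the list of rows, each a list of 5 numbers: the finger opening in cm, from 0 to 8.54, then the shift along the tool's x, y, z in cm, then the turn about the tool's z in degrees. A call has 1 to 5 rows; each row is the pose to reach, as a shift and turn from the pose commanded when the call began, along the tool's axes at that moment; what a row does not reach only later rows make up. A row lasts 1/10 s, in which the tool goes at most 50 mm and 8.59 degrees, less where a joint would pass 70% of its speed; a pose out of reach is approached as far as the arm can. A call with a gripper value outside its range is refused whole. The fingers move at their own pace and stop on an object; "newtons" is the grip in N (left out, the last holds). Time passes only in rows, so rows that repeat a pose let the fingers close. It gives the time, the measured TCP pose, the force, the opening and the grip force at its end, in the units of the state.
- ctrl.get_obs(): the state, without advancing time (a new reading comes with each control period).
- ctrl.get_image(name): name is "side" or "top" or "wrist"; returns a dict with "img" (384x512x3 uint8, red, green, blue), "fx", "fy", "cx", "cy" (pixels), "rvec" (rotation vector, rad) and "tvec" (3), from world to camera coordinates, as OpenCV has them; the wrist camera has in their place "mount" (4x4, takes a point from camera to tool coordinates, whose origin is the TCP and whose axes are the flange's). Camera axes: x right, y down, z forward; pixel columns grow to the right and rows downward; lengths in m; the calibration is good to about 2 mm. A picture is of the moment at which its call begins: read the wrist's pose just before it. There is no depth.
- ctrl.finish_job(): hands the job in; it is judged then, once.
The state is a dict: "t": time; "q": joint angles; "dq": joint speeds; "effort": joint torques, N m; "tool_pos": TCP position; "tool_rot": TCP orientation; "contact_force": force on the tool from outside, world axes, zero at the start; "wrist_torque": the same for the moment, N m; "opening": finger opening in m; "grip_force": force on a finger pad.
Only numpy, scipy, OpenCV 4.12 (cv2) and the standard library are available. Lean on these libraries where they do the work, as an engineer would, in place of code of your own. Each camera call takes 0.05 s, during which the arm holds its last target. There are 200 camera calls.

## Task

The coffee jar stands in the way of one of the two handle-less doors of the little wooden spice cupboard. Without picking anything up, push the jar along the wooden board until it is clear of that door's swing, press that door in near its free edge so that its push catch lets go and, when you take the fingers off, the door springs ajar by itself; then put the fingers in behind the edge and swing the door wide open, about square to the front. Keep the jar standing upright, and leave the flat tin in its place and the other door shut.

Things in the scene. Friction and masses are not known exactly. Their poses are not given: they have to be found in the camera images.
- cupboard: wooden spice cupboard, fixed on the board, 150 deep x 360 wide x 215 mm high; origin under its centre at z 0.016, x axis to its back (front face at x = -75 mm), y to its left. Two flush inset doors without handles, a 12 mm wall between them, hinged at their outer edges; behind each, 18 mm under its top edge, a claw catch and a sprung plunger. Spice jars inside stand 50 mm or more behind the doors
- board: wooden board laid over the draining ridges, fixed: the worktop of this job, 480 (x) x 630 (y) mm, its top at z 0.016; origin under its centre
- door_left (a joint): left door (as the robot sees it), rad: 0 shut, positive swings out towards the robot, stops -0.038 and 1.6. Pressed in to about -0.03 (5 mm at the free edge, about 4 N there) the catch lets go; once the finger backs off the plunger pushes the door to about 0.42 within a second. From there it swings with light friction and stays where left; the catch does not take hold again
- door_left_hinge (a point): top end of the left door's hinge line, on its outer face, z 0.217. The door is 159 mm wide, 179 mm high (z 0.038 to 0.217), 10 mm thick, hinged at its outer (+y) edge; the thickness lies behind the outer face
- door_left_corner (a point): top corner of the left door's free edge, on its outer face (beside the middle of the cupboard), z 0.217; moves with the door, 159 mm from the hinge point
- door_right (a joint): right door (as the robot sees it), rad: 0 shut, positive swings out towards the robot, stops -0.038 and 1.6. Pressed in to about -0.03 (5 mm at the free edge, about 4 N there) the catch lets go; once the finger backs off the plunger pushes the door to about 0.42 within a second. From there it swings with light friction and stays where left; the catch does not take hold again
- door_right_hinge (a point): top end of the right door's hinge line, on its outer face, z 0.217. The door is 159 mm wide, 179 mm high (z 0.038 to 0.217), 10 mm thick, hinged at its outer (-y) edge; the thickness lies behind the outer face
- door_right_corner (a point): top corner of the right door's free edge, on its outer face (beside the middle of the cupboard), z 0.217; moves with the door, 159 mm from the hinge point
- coffee_jar: short glass coffee jar with a black lid, 72 mm diameter, 84 mm high, loose, about 0.2 to 0.37 kg; origin under its centre. It stands 95 to 115 mm in front of the doors, before the left door or the right one: that door is to be opened
- flat_tin: flat tin can, 86 mm diameter, 40 mm high, loose; origin under its centre; stands before the other door and stays there

How it is judged:
By the outcome, as a careful person would: the job done as asked, in the order asked, and still so for the second after the job is handed in, with the robot touching nothing.
It also fails if it takes over 58 s, if anything falls off the work surface, if the arm or the gripper's body presses on something with over 40 N, if the wrist force passes 120 N, or if a joint passes its speed limit or range.

## Working session

There is one attempt and no reset: what is moved stays moved. The work goes in short steps, Python scripts to look and compute and a tool call to move; the robot and the scene stay as the last step left them, time stands still between calls to the robot, and variables do not carry over. Pictures are saved under pics/ and viewed, at most 10 in all, crops included, and the job is handed in when it is done.

Besides the shell and the picture viewer there is one more tool, called after "Emit:" in YAML: its name, and indented under it one key for each argument. servo_tool: Moves the arm, as the interface text tells. Its arguments: {"type":"object","properties":{"increments":{"type":"array"},"newtons":{"type":"number"}},"required":["increments"]}

```bash
mkdir -p pics; cat > h.py <<'E'
import numpy as np,cv2
from station import ctrl
def cam(n):
    d=ctrl.get_image(n);return d
def ray(d,u,v):
    R=cv2.Rodrigues(np.array(d["rvec"],float))[0];t=np.array(d["tvec"],float).ravel()
    r=R.T@np.array([(u-d["cx"])/d["fx"],(v-d["cy"])/d["fy"],1.]);return -R.T@t,r
def onz(d,u,v,z):
    o,r=ray(d,u,v);return o+r*(z-o[2])/r[2]
def proj(d,p):
    return cv2.projectPoints(np.array(p,float).reshape(-1,1,3),np.array(d["rvec"],float),np.array(d["tvec"],float),np.array([[d["fx"],0,d["cx"]],[0,d["fy"],d["cy"]],[0,0,1.]]),None)[0].reshape(-1,2)
def save(d,n): cv2.imwrite("pics/"+n+".png",d["img"][:,:,::-1])
E
python3 - <<'E'
from h import *
o=ctrl.get_obs();print({k:np.round(o[k],3) for k in("t","tool_pos","tool_rot","contact_force","opening")})
a=cam("top");b=cam("side");save(a,"top0");save(b,"side0")
for d in(a,b):print(np.round(ray(d,256,192),3))
R=cv2.Rodrigues(np.array(o["tool_rot"],float))[0];print(R.round(3))
E
```

```text
{'t': np.float64(0.0), 'tool_pos': array([ 0.196, -0.593,  0.249]), 'tool_rot': array([-3.099, -0.5  ,  0.   ]), 'contact_force': array([ 0.765, -0.388,  0.958]), 'opening': np.float64(0.085)}
[[ 0.506  0.058  1.009]
 [ 0.095  0.045 -0.994]]
[[ 0.515 -0.52   0.776]
 [ 0.091  0.701 -0.707]]
[[ 0.949  0.314 -0.   ]
 [ 0.314 -0.949  0.002]
 [ 0.    -0.002 -1.   ]]
```

View pics/top0.png

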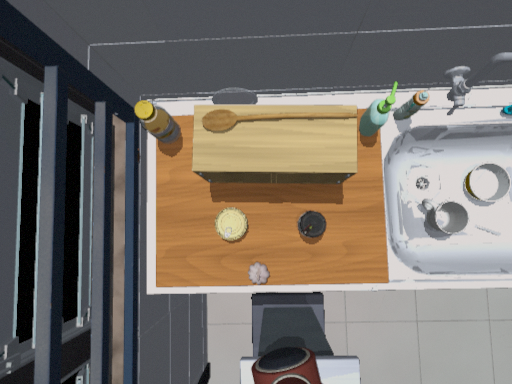

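View pics/side0.png

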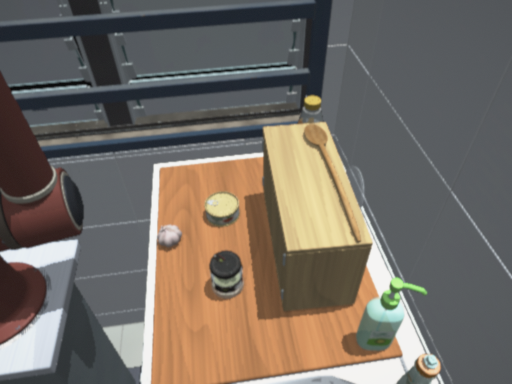

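The top view shows the cupboard roof from about (194,106) to (356,173). The jar's black lid is at (312,224), before the right door; the tin is at (231,224) and a garlic bulb at (258,273). The side view agrees, with the jar at (227,270). I'll measure these next.

```bash
python3 - <<'E'
from h import *
d=cam("top");s=cam("side");im=d["img"];g=im.astype(int)
def blob(m,z,n):
    c=max(cv2.findContours(m.astype(np.uint8),cv2.RETR_EXTERNAL,cv2.CHAIN_APPROX_NONE)[0],key=cv2.contourArea)
    (u,v),r=cv2.minEnclosingCircle(c);p=onz(d,u,v,z);q=onz(d,u+r,v,z);print(n,(u,v,r),p.round(4),"rad",np.linalg.norm(q-p).round(4))
w=np.zeros(im.shape[:2],bool);w[200:250,290:340]=1
blob(w&(g.max(2)<60),.1,"lid")
w=np.zeros(im.shape[:2],bool);w[200:250,205:260]=1
blob(w&(g[...,1]>140),.056,"tin")
# roof: light wood colour
h=cv2.cvtColor(im,cv2.COLOR_RGB2HSV);print(h[150,250],h[260,200])
w=np.zeros(im.shape[:2],bool);w[90:200,180:370]=1
m=(w&(h[...,2]>145)&(h[...,0]>16)&(h[...,0]<28)&(h[...,1]>70)).astype(np.uint8)
m=cv2.morphologyEx(m,cv2.MORPH_OPEN,np.ones((5,5)))
c=max(cv2.findContours(m,cv2.RETR_EXTERNAL,cv2.CHAIN_APPROX_NONE)[0],key=cv2.contourArea)
r=cv2.minAreaRect(c);B=cv2.boxPoints(r);print(r)
for u,v in B: print(u,v,onz(d,u,v,.231).round(4))
# front-top-right / left corner projections check
big=cv2.resize(im[90:300,140:400],None,fx=3,fy=2.8);cv2.imwrite("pics/topc.png",big[:,:,::-1])
for u,v in((268,127),(323,123),(372,240),(283,252)): print("side",onz(s,u,v,.231).round(4))
print(onz(d,150,285,.016),onz(d,388,283,.016),onz(d,258,273,.04))
E
```

```text
lid (312.0, 225.7894744873047, 10.99254322052002) [ 0.5048 -0.0385  0.1   ] rad 0.0271
tin (230.0, 223.0, 16.643415451049805) [0.5173 0.1713 0.056 ] rad 0.044
[ 21  92 192] [ 15 152 179]
((274.4999694824219, 139.0), (164.99996948242188, 65.99998474121094), -0.0)
191.99998 172.0 [0.6286 0.2321 0.231 ]
191.99998 106.00001 [0.7772 0.231  0.231 ]
356.99994 106.0 [ 0.7628 -0.1324  0.231 ]
356.99994 172.0 [ 0.6174 -0.1251  0.231 ]
side [0.6439 0.2271 0.231 ]
side [0.7733 0.221  0.231 ]
side [ 0.7655 -0.1275  0.231 ]
side [ 0.6095 -0.1284  0.231 ]
[0.3548187  0.39813538 0.016     ] [ 0.34860793 -0.24201475  0.016     ] [0.38435196 0.10145486 0.04      ]
```

View pics/topc.png

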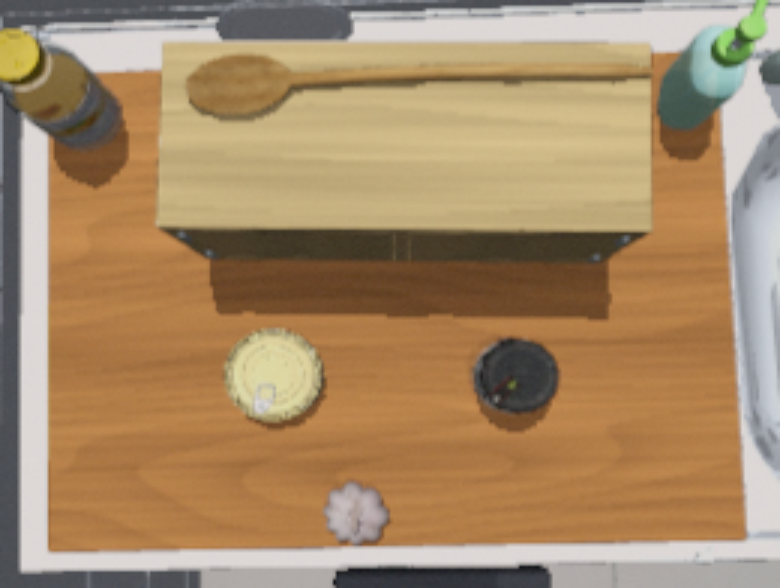

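The roof sits at about -2° yaw with its front at x≈0.622. The jar (crop (516,376)) is at about (0.508,-0.039), inside the right door's swing, and the tin is at (0.517,0.171). Plan: push the jar 0.1 m toward the robot with half-open fingers.

```bash
cat >> h.py <<'E'
YAW=-2.1  # cupboard yaw, deg
FR=np.array([.6225,.0535]); XC=np.array([.9993,-.0366]); YC=np.array([.0366,.9993])
H=FR-.165*YC
def go(x,y,z,yaw=YAW):
    o=ctrl.get_obs();R=cv2.Rodrigues(np.array(o["tool_rot"],float))[0];p=np.array(o["tool_pos"])
    s=R.T@(np.array([x,y,z])-p)*100;a=np.degrees(np.arctan2(R[1,0],R[0,0]))
    print("t",round(float(o["t"]),2),"pos",p.round(4),"yaw",a.round(2),"F",np.round(o["contact_force"],1),"-> shift cm",s.round(2),"turn",round(a-yaw,2))
E
python3 - <<'E'
from h import *
s=cam("side");h=s["img"].astype(int);w=np.zeros(h.shape[:2],bool);w[240:300,200:255]=1
m=(w&(h.max(2)<60)).astype(np.uint8);c=max(cv2.findContours(m,1,1)[0],key=cv2.contourArea)
(u,v),r=cv2.minEnclosingCircle(c);print((u,v,r),onz(s,u,v,.095).round(4),"H",H)
go(.56,-.039,.25)
E
```

```text
(225.5, 267.5, 14.714038848876953) [ 0.5098 -0.0505  0.095 ] H [ 0.616461  -0.1113845]
t 0.25 pos [ 0.1964 -0.593   0.2497] yaw 18.32 F [0.4 0.2 0.4] -> shift cm [ 5.193e+01 -4.117e+01  2.000e-02] turn 20.42
```

Emit:
servo_tool:
  increments:
    - [[4,3.5,-2.8,0,0],[4,7,-5.6,0,0],[4,10.5,-8.4,0,0],[4,14,-11.2,0,0],[4,17.5,-14,0,0]]

```text
t: 0.75
tool_pos: [0.3192, -0.4038, 0.2502]
tool_rot: [3.102, 0.499, 0.0]
contact_force: [0.4, 0.1, 0.4]
opening: 0.0401
grip_force: 0.0
```

Emit:
servo_tool:
  increments:
    - [[4,3.5,-2.8,0,0],[4,7,-5.6,0,0],[4,10.5,-8.4,0,0],[4,14,-11.2,0,0],[4,17.5,-14,0,0]]

```text
t: 1.25
tool_pos: [0.4414, -0.2158, 0.2505]
tool_rot: [3.101, 0.5, 0.001]
contact_force: [1.0, -0.5, -0.7]
opening: 0.0397
grip_force: 0.0
```

Emit:
servo_tool:
  increments:
    - [[4,3.5,-2.8,0,5],[4,7,-5.6,0,10],[4,10.5,-8.4,0,15],[4,13,-10,0,20.4],[4,14,-11.2,0,20.4]]

```text
t: 1.75
tool_pos: [0.5394, -0.0651, 0.2501]
tool_rot: [-3.141, 0.053, 0.0]
contact_force: [0.7, -0.3, 0.3]
opening: 0.0401
grip_force: 0.0
```

```bash
python3 - <<'E'
from h import *
go(.56,-.040,.12)
d=cam("wrist");save(d,"w1");print(np.round(d["mount"],3),ctrl.get_obs()["opening"])
E
```

```text
t 1.75 pos [ 0.5394 -0.0651  0.2501] yaw -1.94 F [ 0.7 -0.3  0.3] -> shift cm [ 1.98 -2.58 13.01] turn 0.16
[[-0.    -0.959 -0.284  0.073]
 [ 1.    -0.    -0.     0.   ]
 [ 0.    -0.284  0.959 -0.125]
 [ 0.     0.     0.     1.   ]] 0.040016958546328495
```

View pics/w1.png

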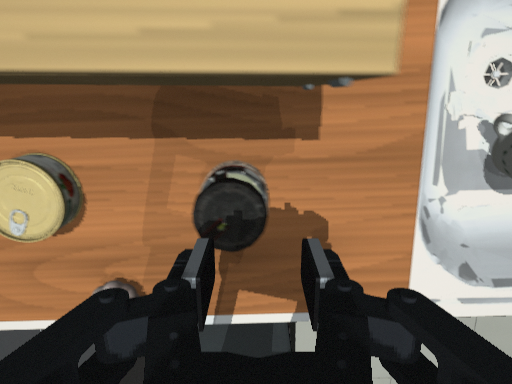

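The wrist view shows the lid at (231,215), the roof's front edge at row ~75 with its right end at (400,75), and the tin at (25,200). The camera sits 73 mm ahead of the tool and would be close to the cupboard, so I'll turn it to the other side before going low.

```bash
python3 - <<'E'
from h import *
o=ctrl.get_obs();d=cam("wrist");R=cv2.Rodrigues(np.array(o["tool_rot"],float))[0];p=np.array(o["tool_pos"]);M=np.array(d["mount"])
c=p+R@M[:3,3]
for n,u,v,z in(("lid",231,215,.1),("roofR",401,75,.231),("roofL",100,78,.231)):
    r=R@M[:3,:3]@np.array([(u-d["cx"])/d["fx"],(v-d["cy"])/d["fy"],1.]);print(n,(c+r*(z-c[2])/r[2]).round(4))
print(o["q"])
E
```

```text
lid [ 0.5116 -0.0403  0.1   ]
roofR [ 0.6171 -0.1246  0.231 ]
roofL [ 0.6199 -0.0033  0.231 ]
[-2.56154675e-01 -1.43363886e-01  1.80302227e+00  1.44035978e-03
  1.48250175e+00  1.34610257e+00]
```

Emit:
servo_tool:
  increments:
    - [[4,0,0,0,-7.2],[4,0,0,0,-14.4],[4,0,0,0,-21.6],[4,0,0,0,-28.8],[4,0,0,0,-36]]

```text
t: 2.35
tool_pos: [0.5376, -0.0686, 0.2502]
tool_rot: [3.002, 0.923, -0.001]
contact_force: [0.4, 0.2, -0.4]
opening: 0.0401
grip_force: 0.0
```

Emit:
servo_tool:
  increments:
    - [[4,0,0,0,-7.2],[4,0,0,0,-14.4],[4,0,0,0,-21.6],[4,0,0,0,-28.8],[4,0,0,0,-36]]

```text
t: 2.85
tool_pos: [0.5376, -0.0687, 0.2503]
tool_rot: [2.57, 1.806, -0.001]
contact_force: [-0.8, 0.0, 0.0]
opening: 0.04
grip_force: 0.0
```

Emit:
servo_tool:
  increments:
    - [[4,0,0,0,-7.2],[4,0,0,0,-14.4],[4,0,0,0,-21.6],[4,0,0,0,-28.8],[4,0,0,0,-36]]

```text
t: 3.35
tool_pos: [0.5376, -0.0687, 0.2503]
tool_rot: [-1.886, -2.512, 0.001]
contact_force: [0.4, -0.3, -0.5]
opening: 0.04
grip_force: 0.0
```

Emit:
servo_tool:
  increments:
    - [[4,0,0,0,-7.2],[4,0,0,0,-14.4],[4,0,0,0,-21.6],[4,0,0,0,-28.8],[4,0,0,0,-36]]

```text
t: 3.85
tool_pos: [0.5376, -0.0687, 0.2502]
tool_rot: [-1.018, -2.972, 0.001]
contact_force: [-1.3, -0.3, -0.5]
opening: 0.04
grip_force: 0.0
```

Emit:
servo_tool:
  increments:
    - [[4,0,0,0,-7.2],[4,0,0,0,-14.4],[4,0,0,0,-21.6],[4,0,0,0,-28.8],[4,0,0,0,-36]]

```text
t: 4.35
tool_pos: [0.5376, -0.0687, 0.2503]
tool_rot: [-0.05, -3.141, 0.001]
contact_force: [-0.4, -0.1, 0.2]
opening: 0.0398
grip_force: 0.0
```

```bash
python3 - <<'E'
from h import *
go(.563,-.040,.12,-182.1)
E
```

```text
t 4.35 pos [ 0.5376 -0.0687  0.2503] yaw 178.19 F [-0.4 -0.1  0.2] -> shift cm [-2.46  2.96 13.02] turn 360.29
```

Emit:
servo_tool:
  increments:
    - [[4,-1.5,1.5,0,0],[4,-2.55,2.95,0,0],[4,-2.55,2.95,4,0],[4,-2.55,2.95,8,0],[4,-2.55,2.95,13,0]]

```text
t: 4.85
tool_pos: [0.5663, -0.0392, 0.121]
tool_rot: [0.056, 3.137, -0.002]
contact_force: [0.2, -0.4, 0.0]
opening: 0.0403
grip_force: 0.0
```

Emit:
servo_tool:
  increments:
    - [[4,0,0,1.5,0],[4,0,0,3,0],[4,0,0,4.5,0],[4,0,0,6.5,0],[4,0,0,6.5,0]]

```text
t: 5.35
tool_pos: [0.5642, -0.0385, 0.0541]
tool_rot: [-0.057, -3.139, -0.001]
contact_force: [-0.7, -0.0, -0.6]
opening: 0.0401
grip_force: 0.0
```

```bash
python3 - <<'E'
from h import *
go(.45,-.040,.053,178)
save(cam("side"),"s2")
E
```

```text
t 5.35 pos [ 0.5642 -0.0385  0.0541] yaw 177.92 F [-0.7 -0.  -0.6] -> shift cm [11.41 -0.56  0.14] turn -0.08
```

View pics/s2.png

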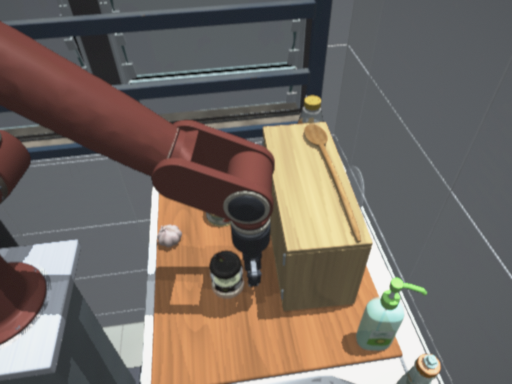

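The side view shows the fingers down behind the jar (226,270) and clear of the front. Pushing slowly.

Emit:
servo_tool:
  increments:
    - [[4,0.5,0,0,0],[4,1,0,0,0],[4,1.5,0,0,0],[4,2,0,0,0],[4,2.5,0,0,0]]

```text
t: 5.9
tool_pos: [0.5434, -0.0387, 0.0591]
tool_rot: [0.056, 3.131, -0.004]
contact_force: [6.1, -1.4, 5.2]
opening: 0.04
grip_force: 0.9
```

Emit:
servo_tool:
  increments:
    - [[4,0.6,0,0,0],[4,1.2,0,0,0],[4,1.8,0,0,0],[4,2.4,0,0,0],[4,3,0,0,0]]

```text
t: 6.4
tool_pos: [0.5136, -0.0375, 0.0591]
tool_rot: [0.057, 3.131, -0.003]
contact_force: [5.2, -0.8, 6.8]
opening: 0.04
grip_force: 1.0
```

Emit:
servo_tool:
  increments:
    - [[4,0.6,0,0,0],[4,1.2,0,0,0],[4,1.8,0,0,0],[4,2.4,0,0,0],[4,3,0,0,0]]

```text
t: 6.9
tool_pos: [0.4839, -0.0364, 0.0593]
tool_rot: [0.057, 3.13, -0.003]
contact_force: [3.7, 0.2, 1.4]
opening: 0.0403
grip_force: 1.2
```

Emit:
servo_tool:
  increments:
    - [[4,0.6,0,0,0],[4,1.2,0,0,0],[4,1.8,0,0,0],[4,2.4,0,0,0],[4,2.9,0,0,0]]

```text
t: 7.4
tool_pos: [0.455, -0.0355, 0.0593]
tool_rot: [0.057, 3.13, -0.004]
contact_force: [10.9, -0.5, 6.4]
opening: 0.0399
grip_force: 2.1
```

Emit:
servo_tool:
  increments:
    - [[4,0.3,0,0,0],[4,0.6,0,0,0],[4,0.6,0,0,0],[4,0.6,0,0,0],[4,0.6,0,0,0]]

```text
t: 7.9
tool_pos: [0.4486, -0.0352, 0.0589]
tool_rot: [0.056, 3.132, -0.004]
contact_force: [4.7, -1.2, 6.5]
opening: 0.0402
grip_force: 0.0
```

Emit:
servo_tool:
  increments:
    - [[4,-1,0,0,0],[4,-2.5,0,0,0],[4,-4,0,0,0],[4,-4,0,-4,0],[4,-4,0,-9,0]]

```text
t: 8.4
tool_pos: [0.4825, -0.035, 0.1424]
tool_rot: [-0.057, -3.132, -0.003]
contact_force: [1.4, 0.8, -0.4]
opening: 0.04
grip_force: 0.0
```

```bash
python3 - <<'E'
from h import *
s=cam("side");h=s["img"].astype(int);w=np.zeros(h.shape[:2],bool);w[240:300,150:235]=1
save(s,"s3")
# press pose: 15 mm right of free edge, finger back 20 mm before face, tool y = cupboard +/-x
c=FR-.024*YC-(.057+.02)*XC;print("press start",c)
go(c[0],c[1],.14,-92.1+180)
E
```

```text
press start [0.5446755 0.032335 ]
t 8.45 pos [ 0.4888 -0.0363  0.1544] yaw 177.94 F [ 5.1 -0.3  6.2] -> shift cm [-5.32  7.06  1.48] turn 90.04
```

View pics/s3.png

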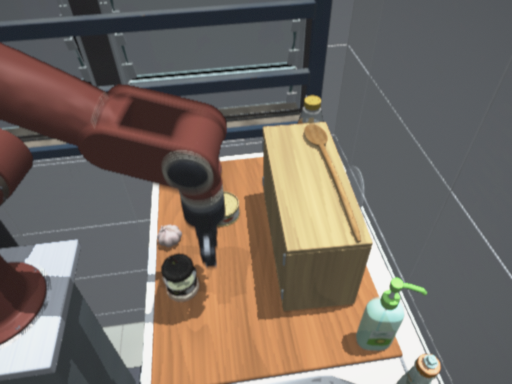

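The jar stands upright with its lid at (179,268). Next, turn the tool 90° with the fingers open for the press.

Emit:
servo_tool:
  increments:
    - [[8.5,0,0,0,7.5],[8.5,0,0,0,15],[8.5,0,0,0,22.5],[8.5,0,0,0,30],[8.5,0,0,0,37.5]]

```text
t: 8.95
tool_pos: [0.4848, -0.0355, 0.1449]
tool_rot: [-1.071, -2.953, -0.0]
contact_force: [0.0, 0.4, -0.7]
opening: 0.0853
grip_force: 0.0
```

Emit:
servo_tool:
  increments:
    - [[8.5,0,0,0,7.5],[8.5,0,0,0,15],[8.5,0,0,0,22.5],[8.5,0,0,0,30],[8.5,0,0,0,37.5]]

```text
t: 9.45
tool_pos: [0.4848, -0.0356, 0.1449]
tool_rot: [-1.964, -2.451, 0.0]
contact_force: [0.2, -0.7, 0.9]
opening: 0.085
grip_force: 0.0
```

Emit:
servo_tool:
  increments:
    - [[8.5,0,0,0,7.5],[8.5,0,0,0,15],[8.5,0,0,0,15],[8.5,0,0,0,15],[8.5,0,0,0,15]]

```text
t: 9.95
tool_pos: [0.4849, -0.0356, 0.1452]
tool_rot: [-2.259, -2.183, 0.0]
contact_force: [0.4, -0.8, -0.0]
opening: 0.0848
grip_force: 0.0
```

```bash
python3 - <<'E'
from h import *
d=cam("top");s=cam("side")
j=onz(s,179,266,.1);print("jar",j.round(3),"dist to hinge",np.linalg.norm(j[:2]-H).round(3),proj(d,j),ctrl.get_obs()["opening"])
c=FR-.024*YC-(.057+.02)*XC;go(c[0],c[1],.14,87.9)
E
```

```text
jar [ 0.416 -0.036  0.1  ] dist to hinge 0.214 [[312.1961404  261.89071127]] 0.08489054028475672
t 10.05 pos [ 0.485  -0.0356  0.1452] yaw 87.98 F [ 0.5  0.1 -0.2] -> shift cm [7.   5.73 0.52] turn 0.08
```

Emit:
servo_tool:
  increments:
    - [[8.5,3,0,0.2,0],[8.5,7,1.5,0.5,0],[8.5,7,3.5,0.5,0],[8.5,7,5,0.5,0],[8.5,7,5.7,0.5,0]]

```text
t: 10.55
tool_pos: [0.5455, 0.0325, 0.1404]
tool_rot: [2.26, 2.182, 0.0]
contact_force: [-0.3, 0.1, -0.3]
opening: 0.0846
grip_force: 0.0
```

Emit:
servo_tool:
  increments:
    - [[8.5,0,0.5,0,0],[8.5,0,1,0,0],[8.5,0,1.3,0,0],[8.5,0,1.3,0,0]]

```text
t: 10.95
tool_pos: [0.552, 0.0321, 0.1378]
tool_rot: [-2.253, -2.173, 0.016]
contact_force: [-21.0, 1.9, 4.8]
opening: 0.085
grip_force: 0.0
```

```bash
python3 - <<'E'
from h import *
c=FR-.024*YC-.057*XC;go(c[0],c[1],.14,87.9);print(ctrl.get_obs()["opening"])
a=cam("wrist");save(a,"w4")
E
```

```text
t 10.95 pos [0.552  0.0321 0.1378] yaw 87.91 F [-21.    1.9   4.8] -> shift cm [-0.    1.26 -0.24] turn 0.01
0.08498258611570968
```

View pics/w4.png

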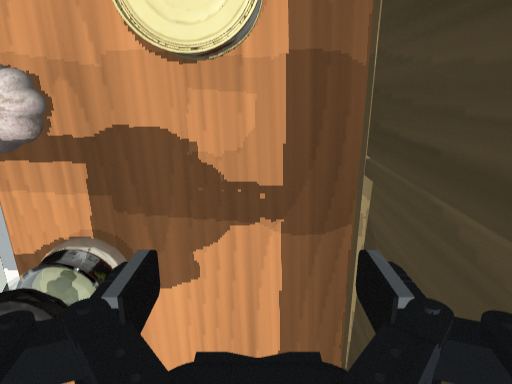

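The wrist view shows the gripper against the front at right. A lighter sill strip widens from about row 178 to the lower edge, which fits the right door being pressed in. I'll back off and see whether it springs.

Emit:
servo_tool:
  increments:
    - [[8.5,0,-2,0,0],[8.5,0,-5,0,0],[8.5,0,-8,0,0],[8.5,0,-11,0,0],[8.5,0,-11,0,0]]

```text
t: 11.5
tool_pos: [0.4446, 0.0358, 0.1391]
tool_rot: [-2.261, -2.18, 0.002]
contact_force: [0.1, 0.4, -0.2]
opening: 0.0844
grip_force: 0.0
```

Emit:
servo_tool:
  increments:
    - [[8.5,0,0,0,0],[8.5,0,0,0,0],[8.5,0,0,0,0],[8.5,0,0,0,0],[8.5,0,0,0,0]]

```text
t: 12.0
tool_pos: [0.448, 0.0357, 0.1403]
tool_rot: [-2.261, -2.181, 0.0]
contact_force: [-0.1, -0.1, 0.2]
opening: 0.0851
grip_force: 0.0
```

```bash
python3 - <<'E'
from h import *
go(.45,.03,.14,87.9)
a=cam("top")["img"];b=cam("side")["img"]
im=np.hstack([cv2.resize(a[90:300,180:390],(400,400)),cv2.resize(b[100:310,150:360],(400,400))]);cv2.imwrite("pics/c5.png",im[:,:,::-1])
E
```

```text
t 12.0 pos [0.448  0.0357 0.1403] yaw 87.92 F [-0.1 -0.1  0.2] -> shift cm [-0.56  0.22  0.03] turn 0.02
```

View pics/c5.png

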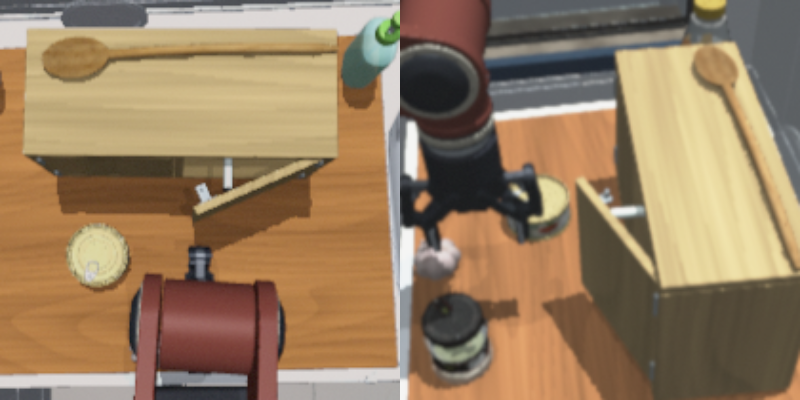

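The door has sprung ajar: its free corner is at left-panel crop (196,212), the claw at (203,192) and the plunger at (228,172). The jar is upright and the tin is in place. I'll locate these in door coordinates.

```bash
python3 - <<'E'
from h import *
d=cam("top");f=lambda x,y:(180+x*.525,90+y*.525)
c=onz(d,*f(195,214),.217)[:2]-H
th=np.arctan2(-c@XC,c@YC);print("r",np.linalg.norm(c),"th",th)
D=-np.sin(th)*XC+np.cos(th)*YC;N=np.cos(th)*XC+np.sin(th)*YC
for n,x,y,z in(("claw",197,186,.199),("claw",208,183,.199),("claw",211,200,.199),("plT",224,186,.199),("plT",232,186,.199),("plB",228,158,.199)):
    p=onz(d,*f(x,y),z)[:2]-H;print(n,"along,off",(p@D).round(3),(p@N).round(3),"cup xy",(p@XC).round(3),(p@YC).round(3))
E
```

```text
r 0.15906684084310188 th 0.4160929919735751
claw along,off 0.143 0.03 cup xy -0.03 0.143
claw along,off 0.13 0.028 cup xy -0.026 0.13
claw along,off 0.134 0.009 cup xy -0.046 0.126
plT along,off 0.114 0.018 cup xy -0.03 0.111
plT along,off 0.105 0.014 cup xy -0.03 0.102
plB along,off 0.096 0.046 cup xy 0.004 0.107
```

Door angle is 0.416 rad and r = 0.159, as given. The claw sits at r 0.13–0.147, so I'll hook the outer 10 mm of the edge with the tool turned parallel to the door.

Emit:
servo_tool:
  increments:
    - [[0,0,0,-3,0],[0,0,0,-7,-6],[0,0,0,-11,-12],[0,0,0,-15,-18],[0,0,0,-15,-24]]

```text
t: 12.65
tool_pos: [0.4503, 0.0355, 0.2978]
tool_rot: [1.747, 2.598, 0.009]
contact_force: [0.9, 0.2, 0.3]
opening: 0.0117
grip_force: 0.0
```

```bash
cat >> h.py <<'E'
def door(th,r,off,z=.19):
    D=-np.sin(th)*XC+np.cos(th)*YC;N=np.cos(th)*XC+np.sin(th)*YC
    p=H+r*D+off*N;go(p[0],p[1],z,87.9+np.degrees(th))
E
python3 - <<'E'
from h import *
door(.416,.178,.035,.27);door(.416,.178,.035)
E
```

```text
t 12.65 pos [0.4503 0.0355 0.2978] yaw 112.17 F [0.9 0.2 0.3] -> shift cm [-2.09 13.45  2.94] turn 0.44
t 12.65 pos [0.4503 0.0355 0.2978] yaw 112.17 F [0.9 0.2 0.3] -> shift cm [-2.05 13.36 10.94] turn 0.44
```

Emit:
servo_tool:
  increments:
    - [[0,-0.5,3.4,0,0],[0,-1,6.8,0,0],[0,-1.5,10,0,0],[0,-2.1,13.4,1,0],[0,-2.1,13.4,1,0]]

```text
t: 13.15
tool_pos: [0.5815, 0.0668, 0.277]
tool_rot: [-1.756, -2.601, 0.003]
contact_force: [-0.9, -0.1, -1.4]
opening: -0.0002
grip_force: 0.0
```

Emit:
servo_tool:
  increments:
    - [[0,0,0,0,0],[0,0,0,0,0]]

```text
t: 13.35
tool_pos: [0.5793, 0.0662, 0.2807]
tool_rot: [1.758, 2.603, -0.0]
contact_force: [-0.2, -0.2, 0.3]
opening: 0.0003
grip_force: 0.0
```

```bash
python3 - <<'E'
from h import *
door(.416,.178,.035);print(ctrl.get_obs()["opening"])
E
```

```text
t 13.35 pos [0.5793 0.0662 0.2807] yaw 111.92 F [-0.2 -0.2  0.3] -> shift cm [-0.07  0.38  9.07] turn 0.19
0.0002893186571823859
```

Emit:
servo_tool:
  increments:
    - [[0,0,0.3,2.5,0],[0,0,0.3,5,0],[0,0,0.3,7.5,0],[0,0,0.3,9,0],[0,0,0.3,9,0]]

```text
t: 13.85
tool_pos: [0.5808, 0.0673, 0.1887]
tool_rot: [-1.757, -2.601, 0.003]
contact_force: [-0.3, 0.1, -0.5]
opening: -0.0001
grip_force: 0.0
```

Emit:
servo_tool:
  increments:
    - [[0,-0.8,0,0,0],[0,-1.6,0,0,0],[0,-1.6,0,0,0]]

```text
t: 14.15
tool_pos: [0.5858, 0.0525, 0.1946]
tool_rot: [-1.754, -2.599, 0.007]
contact_force: [-25.6, -2.9, 17.6]
opening: 0.0002
grip_force: 0.0
```

```bash
python3 - <<'E'
from h import *
for t in(.416,.48,.55,.62,.69,.76,.83,.9):door(t,.162,.0245)
a=cam("top")["img"];b=cam("side")["img"]
im=np.hstack([cv2.resize(a[90:300,180:390],(400,400)),cv2.resize(b[100:310,150:360],(400,400))]);cv2.imwrite("pics/c6.png",im[:,:,::-1])
E
```

```text
t 14.15 pos [0.5858 0.0525 0.1946] yaw 111.98 F [-25.6  -2.9  17.6] -> shift cm [-0.16 -0.77  0.47] turn 0.24
t 14.15 pos [0.5858 0.0525 0.1946] yaw 111.98 F [-25.6  -2.9  17.6] -> shift cm [-0.03 -1.81  0.47] turn -3.43
t 14.15 pos [0.5858 0.0525 0.1946] yaw 111.98 F [-25.6  -2.9  17.6] -> shift cm [ 0.03 -2.96  0.48] turn -7.44
t 14.15 pos [0.5858 0.0525 0.1946] yaw 111.98 F [-25.6  -2.9  17.6] -> shift cm [ 0.02 -4.11  0.49] turn -11.45
t 14.15 pos [0.5858 0.0525 0.1946] yaw 111.98 F [-25.6  -2.9  17.6] -> shift cm [-0.08 -5.25  0.5 ] turn -15.46
t 14.15 pos [0.5858 0.0525 0.1946] yaw 111.98 F [-25.6  -2.9  17.6] -> shift cm [-0.26 -6.38  0.5 ] turn -19.47
t 14.15 pos [0.5858 0.0525 0.1946] yaw 111.98 F [-25.6  -2.9  17.6] -> shift cm [-0.51 -7.5   0.51] turn -23.48
t 14.15 pos [0.5858 0.0525 0.1946] yaw 111.98 F [-25.6  -2.9  17.6] -> shift cm [-0.85 -8.6   0.52] turn -27.49
```

View pics/c6.png

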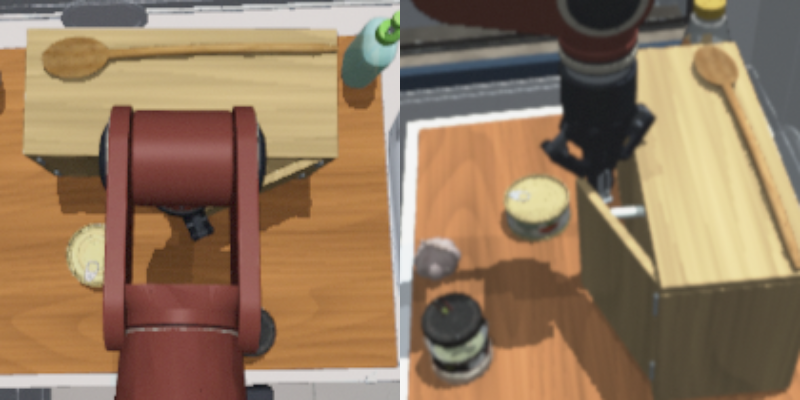

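The gripper's upper linkage is touching the roof edge at right, at 25 N. Finger is behind the door edge at left-panel (205,190). I'll lift 15 mm and ease forward.

Emit:
servo_tool:
  increments:
    - [[0,0,-0.2,-1,0],[0,0,-0.5,-1.5,0],[0,0,-0.5,-1.5,0],[0,0,-0.5,-1.5,0]]

```text
t: 14.65
tool_pos: [0.5842, 0.0506, 0.206]
tool_rot: [1.758, 2.602, 0.001]
contact_force: [-0.6, -0.7, 0.2]
opening: 0.0003
grip_force: 0.0
```

```bash
python3 - <<'E'
from h import *
for t in(.416,.5,.6,.7,.8):door(t,.162,.0245,.203)
E
```

```text
t 14.65 pos [0.5842 0.0506 0.206 ] yaw 111.91 F [-0.6 -0.7  0.2] -> shift cm [-0.03 -0.56  0.3 ] turn 0.18
t 14.65 pos [0.5842 0.0506 0.206 ] yaw 111.91 F [-0.6 -0.7  0.2] -> shift cm [ 0.12 -1.92  0.3 ] turn -4.63
t 14.65 pos [0.5842 0.0506 0.206 ] yaw 111.91 F [-0.6 -0.7  0.2] -> shift cm [ 0.15 -3.56  0.29] turn -10.36
t 14.65 pos [0.5842 0.0506 0.206 ] yaw 111.91 F [-0.6 -0.7  0.2] -> shift cm [ 0.02 -5.19  0.29] turn -16.09
t 14.65 pos [0.5842 0.0506 0.206 ] yaw 111.91 F [-0.6 -0.7  0.2] -> shift cm [-0.28 -6.8   0.29] turn -21.82
```

Emit:
servo_tool:
  increments:
    - [[0,0,-0.6,0.3,0],[0,0.1,-1.2,0.3,-2.3],[0,0.1,-1.9,0.3,-4.6],[0,0.1,-2.7,0.3,-7.5],[0,0.1,-3.6,0.3,-10.4]]

```text
t: 15.15
tool_pos: [0.5493, 0.0381, 0.2013]
tool_rot: [-1.512, -2.753, 0.001]
contact_force: [1.0, -0.4, -0.7]
opening: 0.0003
grip_force: 0.3
```

```bash
python3 - <<'E'
from h import *
for t in(.65,.7,.75,.8,.85,.9):door(t,.162,.0245,.203)
a=cam("top")["img"];b=cam("side")["img"]
im=np.hstack([cv2.resize(a[90:300,180:390],(400,400)),cv2.resize(b[100:310,150:360],(400,400))]);cv2.imwrite("pics/c7.png",im[:,:,::-1])
E
```

```text
t 15.15 pos [0.5493 0.0381 0.2013] yaw 122.46 F [ 1.  -0.4 -0.7] -> shift cm [ 0.08 -0.67 -0.17] turn -2.69
t 15.15 pos [0.5493 0.0381 0.2013] yaw 122.46 F [ 1.  -0.4 -0.7] -> shift cm [ 0.14 -1.49 -0.17] turn -5.55
t 15.15 pos [0.5493 0.0381 0.2013] yaw 122.46 F [ 1.  -0.4 -0.7] -> shift cm [ 0.16 -2.31 -0.17] turn -8.42
t 15.15 pos [0.5493 0.0381 0.2013] yaw 122.46 F [ 1.  -0.4 -0.7] -> shift cm [ 0.15 -3.13 -0.17] turn -11.28
t 15.15 pos [0.5493 0.0381 0.2013] yaw 122.46 F [ 1.  -0.4 -0.7] -> shift cm [ 0.09 -3.94 -0.17] turn -14.15
t 15.15 pos [0.5493 0.0381 0.2013] yaw 122.46 F [ 1.  -0.4 -0.7] -> shift cm [-0.01 -4.76 -0.17] turn -17.01
```

View pics/c7.png

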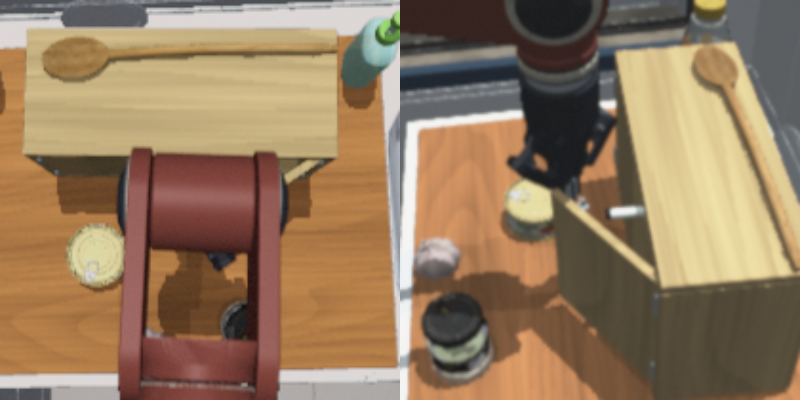

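The door follows the fingers: free corner at right-panel (558,195), about 0.6 rad, jar and tin undisturbed. That was my tenth picture, so the rest is by numbers.

Emit:
servo_tool:
  increments:
    - [[0,0.1,-0.8,-0.1,-3],[0,0.1,-1.7,-0.1,-6.2],[0,0.1,-2.7,-0.1,-9.8],[0,0.1,-3.7,-0.1,-13.3],[0,0,-4.8,-0.1,-17]]

```text
t: 15.75
tool_pos: [0.5094, 0.0125, 0.2029]
tool_rot: [-1.089, -2.947, -0.0]
contact_force: [1.0, 0.2, 0.0]
opening: 0.0001
grip_force: 0.3
```

```bash
python3 - <<'E'
from h import *
for t in(.9,.96,1.02,1.08,1.14,1.2):door(t,.161,.0245,.203)
E
```

```text
t 15.75 pos [0.5094 0.0125 0.2029] yaw 139.42 F [1.  0.2 0. ] -> shift cm [-0.09 -0.01 -0.01] turn -0.05
t 15.75 pos [0.5094 0.0125 0.2029] yaw 139.42 F [1.  0.2 0. ] -> shift cm [ 0.03 -0.98 -0.01] turn -3.49
t 15.75 pos [0.5094 0.0125 0.2029] yaw 139.42 F [1.  0.2 0. ] -> shift cm [ 0.09 -1.95 -0.01] turn -6.92
t 15.75 pos [0.5094 0.0125 0.2029] yaw 139.42 F [1.  0.2 0. ] -> shift cm [ 0.09 -2.93 -0.01] turn -10.36
t 15.75 pos [0.5094 0.0125 0.2029] yaw 139.42 F [1.  0.2 0. ] -> shift cm [ 0.03 -3.9  -0.01] turn -13.8
t 15.75 pos [0.5094 0.0125 0.2029] yaw 139.42 F [1.  0.2 0. ] -> shift cm [-0.09 -4.87 -0.01] turn -17.24
```

Emit:
servo_tool:
  increments:
    - [[0,0,-1,0,-3.5],[0,0,-2,0,-7],[0,0,-2.9,0,-10.4],[0,0,-3.9,0,-13.8],[0,-0.1,-4.9,0,-17.2]]

```text
t: 16.25
tool_pos: [0.4782, -0.0254, 0.2029]
tool_rot: [-0.637, -3.076, -0.001]
contact_force: [1.3, 0.9, 0.1]
opening: 0.0003
grip_force: 0.3
```

```bash
python3 - <<'E'
from h import *
for t in(1.2,1.26,1.32,1.38,1.44,1.5):door(t,.160,.0245,.203)
E
```

```text
t 16.25 pos [ 0.4782 -0.0254  0.2029] yaw 156.61 F [1.3 0.9 0.1] -> shift cm [-0.1   0.03 -0.01] turn -0.05
t 16.25 pos [ 0.4782 -0.0254  0.2029] yaw 156.61 F [1.3 0.9 0.1] -> shift cm [ 0.01 -0.93 -0.01] turn -3.49
t 16.25 pos [ 0.4782 -0.0254  0.2029] yaw 156.61 F [1.3 0.9 0.1] -> shift cm [ 0.07 -1.9  -0.01] turn -6.92
t 16.25 pos [ 0.4782 -0.0254  0.2029] yaw 156.61 F [1.3 0.9 0.1] -> shift cm [ 0.07 -2.87 -0.01] turn -10.36
t 16.25 pos [ 0.4782 -0.0254  0.2029] yaw 156.61 F [1.3 0.9 0.1] -> shift cm [ 0.02 -3.84 -0.01] turn -13.8
t 16.25 pos [ 0.4782 -0.0254  0.2029] yaw 156.61 F [1.3 0.9 0.1] -> shift cm [-0.1  -4.81 -0.01] turn -17.24
```

Emit:
servo_tool:
  increments:
    - [[0,0,-1,0,-3.5],[0,0,-2,0,-7],[0,0,-2.9,0,-10.4],[0,0,-3.9,0,-13.8],[0,-0.1,-4.6,0,-17.2]]

```text
t: 16.75
tool_pos: [0.4606, -0.0681, 0.2028]
tool_rot: [-0.17, -3.136, -0.001]
contact_force: [0.5, 1.0, -0.1]
opening: 0.0
grip_force: 0.2
```

Emit:
servo_tool:
  increments:
    - [[0,0,-0.3,0,-1],[0,0,-0.6,0,-2],[0,0,-0.8,0,-2.5],[0,0,-0.8,0,-2.5]]

```text
t: 17.15
tool_pos: [0.4601, -0.0759, 0.2032]
tool_rot: [-0.104, -3.14, 0.0]
contact_force: [0.3, 0.1, -0.5]
opening: 0.0002
grip_force: 0.0
```

```bash
python3 - <<'E'
from h import *
for t in(1.48,1.52,1.56):door(t,.160,.0245,.203)
E
```

```text
t 17.15 pos [ 0.4601 -0.0759  0.2032] yaw 176.2 F [ 0.3  0.1 -0.5] -> shift cm [-0.01  0.92  0.02] turn 3.5
t 17.15 pos [ 0.4601 -0.0759  0.2032] yaw 176.2 F [ 0.3  0.1 -0.5] -> shift cm [0.11 0.28 0.02] turn 1.21
t 17.15 pos [ 0.4601 -0.0759  0.2032] yaw 176.2 F [ 0.3  0.1 -0.5] -> shift cm [ 0.21 -0.36  0.02] turn -1.09
```

Emit:
servo_tool:
  increments:
    - [[0,0,1,0,0],[0,0,2.5,0,0],[0,0,4,-2,0],[0,0,4,-6,0],[0,0,4,-10,0]]

```text
t: 17.65
tool_pos: [0.4621, -0.0345, 0.3035]
tool_rot: [-0.101, -3.138, -0.001]
contact_force: [1.8, 0.2, 0.1]
opening: 0.0002
grip_force: 0.0
```

Emit:
servo_tool:
  increments:
    - [[0,0,4,0,0],[0,0,8.5,0,0],[0,0,13,0,0],[0,0,17.5,0,0],[0,0,22,0,0]]

```text
t: 18.15
tool_pos: [0.4766, 0.1863, 0.3035]
tool_rot: [0.103, 3.139, 0.001]
contact_force: [0.5, 0.3, 0.5]
opening: -0.0
grip_force: 0.0
```

Emit:
servo_tool:
  increments:
    - [[0,0,4,0,0],[0,0,8,0,0],[0,0,11,0,0],[0,0,14,0,0],[0,0,14,0,0]]

```text
t: 18.65
tool_pos: [0.4854, 0.3268, 0.3028]
tool_rot: [-0.097, -3.139, -0.001]
contact_force: [-0.5, -1.2, 0.3]
opening: -0.0
grip_force: 0.0
```

```bash
python3 - <<'E'
from h import *
o=ctrl.get_obs();print(o["t"],np.round(o["tool_pos"],3),np.round(o["contact_force"],1))
d=cam("top");s=cam("side");save(d,"end_t");save(s,"end_s")
P=[np.r_[H+.159*(-np.sin(t)*XC+np.cos(t)*YC),.217] for t in(1.4,1.47,1.54,1.6)]
print("corner proj top",proj(d,P).round(1).tolist(),"hinge",proj(d,np.r_[H,.217]).round(1))
g=d["img"].astype(int)
# door top strip: light wood columns per row, right of u=300
hsv=cv2.cvtColor(d["img"],cv2.COLOR_RGB2HSV)
for v in range(180,262,6): 
    row=hsv[v,300:375];k=np.where((row[:,0]>=18)&(row[:,0]<28)&(row[:,2]>120))[0]+300
    print(v,k.min() if k.size else None,k.max() if k.size else None,k.size)
w=np.zeros(g.shape[:2],bool);w[205:262,205:260]=1
def circ(d,m,z):
    c=max(cv2.findContours(m.astype(np.uint8),0,1)[0],key=cv2.contourArea);(u,v),r=cv2.minEnclosingCircle(c);return u,v,r,onz(d,u,v,z).round(3)
print("tin",circ(d,w&(g[...,1]>140),.056))
h=s["img"].astype(int);w=np.zeros(h.shape[:2],bool);w[240:310,150:215]=1;print("jar side",circ(s,w&(h.max(2)<60),.095))
w=np.zeros(g.shape[:2],bool);w[235:280,295:335]=1;print("jar top",circ(d,w&(g.max(2)<60),.1))
E
```

```text
18.65 [0.485 0.327 0.303] [-0.5 -1.2  0.3]
corner proj top [[337.4, 245.8], [342.6, 246.5], [347.8, 247.0], [352.3, 247.0]] hinge [[349.2 173.6]]
180 302 349 35
186 344 348 5
192 344 348 5
198 344 348 5
204 344 348 5
210 344 347 4
216 343 347 5
222 342 347 6
228 342 346 5
234 342 346 5
240 342 346 5
246 342 345 4
252 None None 0
258 None None 0
tin (230.0, 223.0, 16.643415451049805, array([0.517, 0.171, 0.056]))
jar side (177.0, 265.5, 10.594910621643066, array([ 0.411, -0.03 ,  0.095]))
jar top (308.8376770019531, 261.3857116699219, 12.440220832824707, array([ 0.418, -0.027,  0.1  ]))
```

```bash
python3 -c "
from station import ctrl
print(ctrl.finish_job())"
```

```text
the job is handed in; nothing more can be done
None
```

I handed the job in at about 19 s: the right door stands open at about 1.51 rad (roughly 87°), the jar is upright and clear of the door's swing, the tin has not moved, and I never touched the left door or checked it in the final images.

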